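Preset the length counter: dial 5-1-4 and enter it

TASK

Dial the preset unit to 5, 1, 4 (left, middle and right thumbwheel, as seen from the robot; tick 0 is the one nearest the robot's side, tick 6 the farthest) by rubbing each wheel round with a fingertip until it clicks into place. When all three show the code, press the enter key fully down and let it go. Be gentle, the unit must not be pressed with more than about 25 N, and leave the other things on the bench where they lie.

Things in the scene. Friction and masses are not known exactly. Their poses are not given: they have to be found in the camera images.
- preset_unit: Grey box fixed to the bench, 100 deep (x) x 226 wide (y), cover 44 mm high. Origin: centre of underside; x to its far side, y to its left seen from the robot. Three black knurled thumbwheels (radius 36, width 22 mm) stand half out in a row, axles along y, at x = 0, y = +78, +26, -26 mm; enter key at y = -84 mm. Wheel tops stand 82 to 90 mm above the bench, each different: find by touch.
- slot_left (a point): Nominal axle centre of the left wheel (unit frame 0, +78, 50 mm); true axle up to 4 mm higher or lower. Just left of each wheel a fixed aluminium scale disc (radius 27, 8 mm thick) bears 7 black ticks 0 to 6, 0.35 rad apart: 0 leans 1.05 rad from upright to the robot's side, 3 is on top, 6 leans 1.05 rad to the far side. The white line on the wheel's rim and flanks points at the set tick.
- slot_mid (a point): Nominal axle centre of the middle wheel (unit frame 0, +26, 50 mm); true axle up to 4 mm higher or lower. Each axle is sprung: it sinks about 1 mm per 5 N pressed down, 6 mm at most. A click takes about 2.5 N along the rim: a shut fingertip pressed down with 7 to 15 N and drawn 10 to 25 mm across the top carries the wheel along (36 mm = 1 rad); lighter, it slips.
- slot_right (a point): Nominal axle centre of the right wheel (unit frame 0, -26, 50 mm); true axle up to 4 mm higher or lower.
- wheel_left (a joint): turn of the left wheel, rad: 0 = set to 0, one click = 0.35, 2.1 = set to 6, with end stops just beyond 0 and 6. It grows when the wheel's top moves to the unit's +x (away from the robot). Let go, a wheel springs into the nearest click. Code 5 = 1.75
- wheel_mid (a joint): turn of the middle wheel, rad, as for the left one. Code 1 = 0.35. At the start any wheel may stand between two clicks.
- wheel_right (a joint): turn of the right wheel, rad, as for the left one. Code 4 = 1.40
- enter_key (a joint): travel of the enter key, m: 0 = up, 0.006 = fully down, springs back by itself; fully down takes 5 N
- enter_key_top (a point): centre of the top of the enter key: a round grey push button 28 mm across in a black collar on a pedestal at the right end of the unit, about as high as the wheels; pressed straight down
- coupling_black: bystander: black pipe coupling, 54 mm across, 60 mm high, standing close behind the unit; origin centre of its underside
- elbow_white: bystander: white pipe elbow, 59x59x42 mm, close behind the unit; origin centre of its underside
- tee_grey: bystander: grey pipe tee, 67x92x42 mm, to the left of the unit; origin centre of its underside
- elbow_black: bystander: black pipe elbow, 61x61x46 mm, to the right of the unit; origin centre of its underside

How it is judged:
By the outcome, as a careful person would: the job done as asked, in the order asked, and still so for the second after the job is handed in, with the robot touching nothing.
It also fails if it takes over 51 s, if anything falls off the work surface, if the arm or the gripper's body presses on something with over 40 N, if the wrist force passes 120 N, or if a joint passes its speed limit or range.

ROBOT

A 6-joint arm with a two-finger parallel gripper is mounted at the origin on a cart in front of the work surface, level with it; the furniture and walls round the work are solid. World frame = base frame: x ahead of the robot, y to its left, z up, the work surface at z = 0. Lengths are in m, angles in degrees, forces in N, time in s.
With the tool pointing down it reaches from about 0.3 to 0.75 m from the base axis. Payload 8.5 kg.
Tool frame: the origin (TCP) lies midway between the tips of the shut fingers; the grasp point (between the pads) lies env.tcp_to_grasp behind it (env.tcp_to_grasp is the distance from the TCP to the grasp point, in m); z points along the fingers, y is the line along which they close (so a half turn about z gives the same grasp; the last joint's range is limited). The gripper opens to 85 mm and grips with 20 to 120 N. Pads are 22 mm wide; open, the fingers measure 114 mm over their backs; the gripper's body (76 mm by 85 mm) begins 54 mm behind the grasp point. The pads swing forward as they close: fully open they stand 13 mm farther back than shut.
Start: joints at [-88.253, 21.807, 74.336, -0, 83.858, -12.336], TCP at [0.134, -0.533, 0.231] pointing down, gripper open.
Joint ranges: [-178.18, 178.18], [-50.72, 133.34], [12.68, 142.11], [-81.47, 261.47], [9.98, 163.14], [-165.26, 165.26]. Speed limits (degrees/s): [136.94, 136.94, 180, 180, 180, 180].

INTERFACE

Orientations are given as a 3x3 rotation matrix whose columns are the frame's x, y, z axes.
In Python, from rig import observe, optics, job, env gives the robot as it stands. The module is installed in compiled form; this text tells all that it offers.
- The arm moves only by the shell command python3 -m jog 'ROWS' [FORCE]. ROWS is JSON, a list of rows, each a list of 7 numbers: the turn, a rotation vector about the tool's x, y, z in rad, then the shift along the tool's x, y, z in m, then the opening in per cent of the stroke, from 0 (shut) to 100 (fully open). A call has 1 to 10 rows; each row shifts and turns the commanded pose from where the row before left it, along the tool's axes as they then stand; what a row does not reach is not made up. A row lasts 1/8 s, in which the tool goes at most 62.5 mm and 10.7 degrees, less where a joint would pass 70% of its speed; a pose out of reach is approached as far as the arm can. A call is refused whole if a number of a shift passes 0.0625 or a number of a turn 0.188, either way. A call with a gripper value outside its range is refused whole. The fingers move at their own pace and stop on an object; FORCE is the grip in N (left out, the last holds). Time passes only in rows, so rows that do not move let the fingers close. It gives the time, the measured TCP pose, the force, the opening and the grip force at its end, in the units of the state.
- observe(): the state, without advancing time (a new reading comes with each control period).
- optics.get_image(name): name is "scene" or "top"; returns a dict with "pixels" (420x560x3 uint8, red, green, blue), "mtx" (3x3 intrinsics, pixels), "dist_coeffs" ([k1, k2, p1, p2, k3] as OpenCV has them; the pictures are not rectified), "rvec" (rotation vector, rad) and "tvec" (3), from world to camera coordinates, as OpenCV has them. Camera axes: x right, y down, z forward; pixel columns grow to the right and rows downward; lengths in m; the calibration is good to about 2 mm. A picture is of the moment at which its call begins. There is no depth.
- job.close_job(): hands the job in; it is judged then, once.
The state is a dict: "time_s": time; "q": joint angles; "qvel": joint speeds; "joint_efforts": joint torques, N m; "position": TCP position; "tool_rot": TCP orientation; "ft_force": force on the tool from outside, world axes, zero at the start; "wrist_torque": the same for the moment, N m; "grip_width": finger opening in m; "gripper_force": force on a finger pad.
Only numpy, scipy, OpenCV 4.12 (cv2) and the standard library are available. Lean on these libraries where they do the work, as an engineer would, in place of code of your own. Each camera call takes 0.05 s, during which the arm holds its last target. There are 200 camera calls.

## Working session

There is one attempt and no reset: what is moved stays moved. The work goes in short steps, Python scripts to look and compute and a shell command to move; the robot and the scene stay as the last step left them, time stands still between calls to the robot, and variables do not carry over. Pictures are saved under pics/ and viewed, at most 10 in all, crops included, and the job is handed in when it is done.

```bash
mkdir -p pics
cat > h.py <<'E'
import cv2,numpy as np
from rig import observe,optics,job,env
def cam(n):
    d=optics.get_image(n); return d
def ray(d,px):
    u=cv2.undistortPoints(np.array([[px]],float),d['mtx'],d['dist_coeffs'])[0,0]
    R=cv2.Rodrigues(np.array(d['rvec'],float))[0]; t=np.array(d['tvec'],float).ravel()
    return -R.T@t, R.T@np.array([u[0],u[1],1.])
def onz(d,px,z):
    c,v=ray(d,px); return c+v*(z-c[2])/v[2]
def proj(d,P):
    return cv2.projectPoints(np.array(P,float).reshape(-1,1,3),np.array(d['rvec'],float),np.array(d['tvec'],float),np.array(d['mtx']),np.array(d['dist_coeffs'],float))[0][:,0]
E
python3 - <<'E'
from h import *
s=observe();print(s['time_s'],s['position'],np.round(s['tool_rot'],3).tolist(),s['ft_force'],s['grip_width'],env.tcp_to_grasp)
for n in('scene','top'):
    d=cam(n);cv2.imwrite(f'pics/{n}0.png',d['pixels'][:,:,::-1]);print(n,ray(d,(280,210)),d['mtx'][0])
E
```

```text
0.0 [ 0.13382505 -0.53315139  0.23071705] [[0.97, 0.243, -0.0], [0.243, -0.97, 0.001], [0.0, -0.001, -1.0]] [-0.71580065  0.15276811 -0.56427101] 0.08541819101876183 0.0187
scene (array([0.13114445, 0.58458425, 0.50633719]), array([ 0.44553252, -0.74217087, -0.50091047])) [389.87736931   0.         275.79680843]
top (array([ 0.38212319, -0.04602348,  0.91234336]), array([ 0.14621096,  0.00352329, -0.98937146])) [454.73334411   0.         273.32737782]
```

View pics/scene0.png

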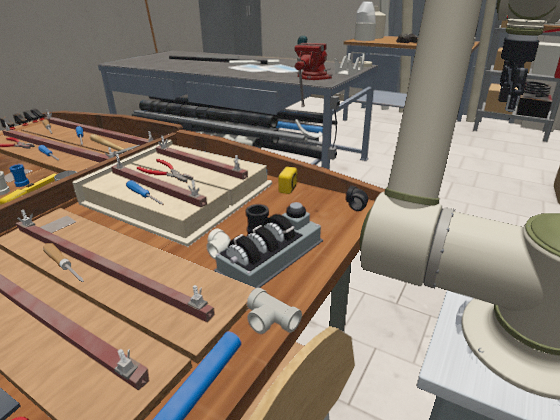

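View pics/top0.png

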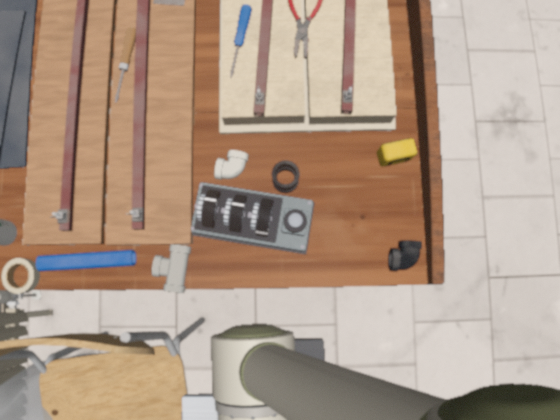

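The top view shows the unit at about (253,217), with wheels at (209,208), (236,213) and (263,215) and the key at (295,220). The scene view shows it at about (265,245). I'll enlarge both.

Run:
```python
import cv2,numpy as np
a=cv2.imread('pics/top0.png')[178:258,185:320];b=cv2.imread('pics/scene0.png')[195:285,205:330]
A=cv2.resize(a,(790,468),interpolation=cv2.INTER_CUBIC);cv2.imwrite('pics/topc.png',A)
cv2.imwrite('pics/scenec.png',cv2.resize(b,(750,540),interpolation=cv2.INTER_CUBIC))
```

```text
(no output)
```

View pics/topc.png

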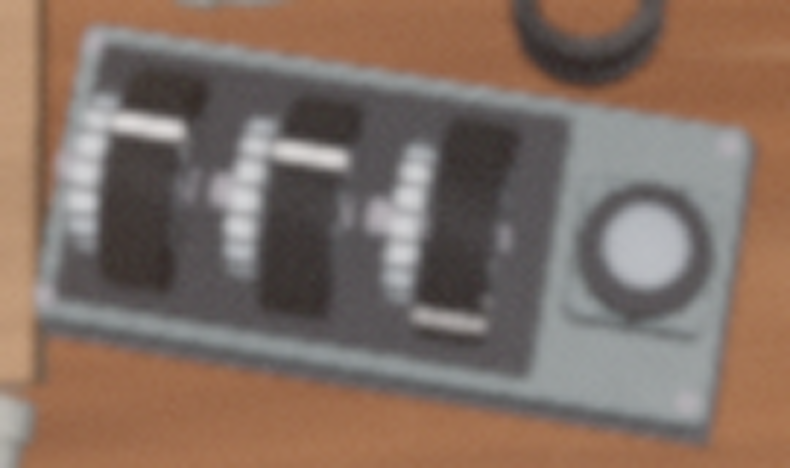

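View pics/scenec.png

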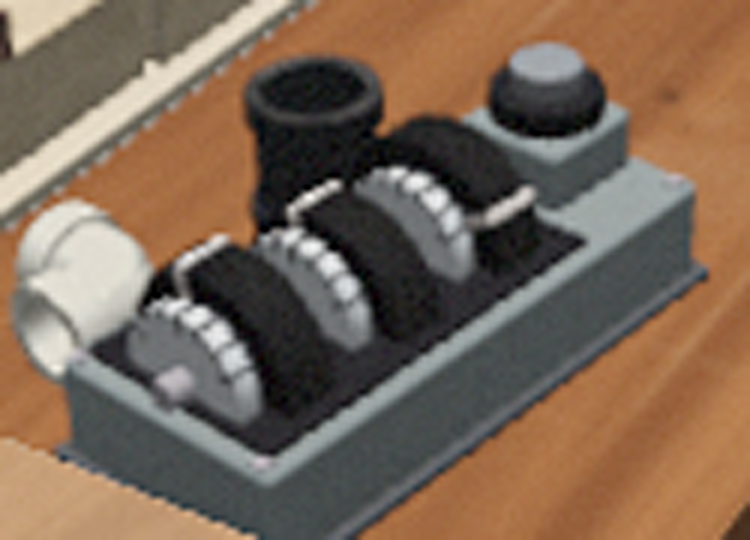

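The top crop shows the cover's corner screws at (95,38), (733,145), (688,402) and (45,293). The white lines are at (150,127), (311,155) and (450,321), and the key at (645,245). The left and middle wheels lean far, the right one near.

```bash
cat >> h.py <<'E'
def unc(p,s=5.852,o=(185,178)): return ((p[0]+.5)/s-.5+o[0],(p[1]+.5)/s-.5+o[1])
E
python3 - <<'E'
from h import *
from scipy.optimize import brentq
d=cam('top')
sc=[onz(d,unc(p),.044) for p in((95,38),(733,145),(688,402),(45,293))]
co=[onz(d,unc(p),.044) for p in((88,26),(752,128),(707,425),(38,318))]
for P in(sc,co):
    P=np.array(P);c=P.mean(0);vy=(P[0]+P[3]-P[1]-P[2])/2;vx=(P[0]+P[1]-P[2]-P[3])/2
    print(c,np.linalg.norm(vy),np.linalg.norm(vx),np.degrees(np.arctan2(-vy[0],vy[1])),np.degrees(np.arctan2(vx[1],vx[0])))
a=np.arctan2(-vy[0],vy[1]);ex=np.array([np.cos(a),np.sin(a),0]);ey=np.array([-np.sin(a),np.cos(a),0]);o=np.r_[c[:2],0]
print('key',onz(d,unc((645,245)),.09), o-.084*ey)
for n,y,p in(('L',.078,(150,127)),('M',.026,(311,155)),('R',-.026,(450,321))):
    print(n,o+y*ey,'label y',[round((onz(d,unc(p),.08)-o)@ey,4)])
    for dz in(-.004,0,.004):
        f=lambda t:(onz(d,unc(p),.05+dz+.036*np.cos(t))-o)@ex-.036*np.sin(t)
        t=brentq(f,-1.4,1.4);print(dz,'ang',t,'tick',(t+1.05)/.35)
E
```

```text
[0.50207236 0.01343082 0.044     ] 0.2154177561305663 0.08667305069846135 -10.8028898557685 -11.081862283193214
[0.50053369 0.01149033 0.044     ] 0.22365402316539754 0.09929689145209983 -10.134876787906641 -9.759364409527022
key [ 0.48568877 -0.06971363  0.09      ] [ 0.48575255 -0.07119895  0.        ]
L [0.51425903 0.08827324 0.        ] label y [np.float64(0.0789)]
-0.004 ang 0.39876406848414037 tick 4.139325909954687
0 ang 0.38030908406616665 tick 4.086597383046191
0.004 ang 0.36204881309314774 tick 4.034425180266137
M [0.5051088  0.03708463 0.        ] label y [np.float64(0.0264)]
-0.004 ang 0.36880463411817266 tick 4.053727526051922
0 ang 0.3508099458146933 tick 4.002314130899125
0.004 ang 0.3329876869094265 tick 3.9513933911697907
R [ 0.49595857 -0.01410397  0.        ] label y [np.float64(-0.0258)]
-0.004 ang -1.0363238958338183 tick 0.03907458333194772
0 ang -1.0534017183614512 tick -0.009719195318432001
0.004 ang -1.0709110917371563 tick -0.059745976391874914
```

Dials read 4, 4 and 0 and the unit yaw is about -10.4°. The needed changes are left +1, middle -3 and right +4. I'll align the tool with the unit, shut the fingers and go above the right wheel first.

```bash
python3 -m jog '[[0,0,0.142,0,0,0,0],[0,0,0.142,0,0,0,0],[0,0,0.142,0,0,0,0],[0,0,0,0.022,-0.048,0,0],[0,0,0,0.022,-0.048,0,0],[0,0,0,0.022,-0.048,0,0],[0,0,0,0.022,-0.048,0,0],[0,0,0,0.022,-0.048,0,0],[0,0,0,0.022,-0.048,0,0],[0,0,0,0.022,-0.048,0,0]]' 20; python3 -m jog '[[0,0,0,0.022,-0.048,0,0],[0,0,0,0.022,-0.048,0.01,0],[0,0,0,0.022,-0.048,0.03,0],[0,0,0,0.022,-0.048,0.03,0],[0,0,0,0,0,0.02,0],[0,0,0,0,0,0,0]]'
cat >> h.py <<'E'
O=np.array([.501,.0123,0]);A=np.radians(-10.4);EX=np.array([np.cos(A),np.sin(A),0]);EY=np.array([-np.sin(A),np.cos(A),0])
def where():
    s=observe();p=s['position'];R=s['tool_rot'];print('t',round(s['time_s'],2),'unit xyz mm',np.round(1e3*np.array([(p-O)@EX,(p-O)@EY,p[2]]),1),'F',np.round(s['ft_force'],1),'yaw',round(np.degrees(np.arctan2(R[1,0],R[0,0])),2),np.round(R[:,2],4),'w',s['grip_width'])
E
python3 -c "from h import *;where()"
```

```text
time_s: 1.4
position: [0.3462, -0.229, 0.2313]
tool_rot: [[0.984, -0.18, 0.0], [-0.18, -0.984, -0.0], [0.0, 0.0, -1.0]]
ft_force: [0.4, -1.5, -1.1]
grip_width: 0.0001
gripper_force: 0.0
time_s: 2.15
position: [0.4659, -0.0567, 0.1402]
tool_rot: [[0.984, -0.178, -0.003], [-0.178, -0.984, 0.001], [-0.003, -0.001, -1.0]]
ft_force: [-0.1, -0.6, 0.1]
grip_width: -0.0003
gripper_force: 0.0
t 2.15 unit xyz mm [-22.  -74.2 140.2] F [-0.1 -0.6  0.1] yaw -10.26 [-0.0032  0.0012 -1.    ] w -0.00026472641417328124
```

```bash
python3 -m jog '[[0,0,0,0.01,-0.048,0,0],[0,0,0,0,0,0.035,0],[0,0,0,0,0,0.011,0],[0,0,0,0,0,0,0]]'; python3 -c "from h import *;where()"; python3 -m jog '[[0,0,0,0,0,0.002,0],[0,0,0,0,0,0.002,0]]'; python3 -c "from h import *;where()"
```

```text
time_s: 2.65
position: [0.4849, -0.0127, 0.0957]
tool_rot: [[0.984, -0.181, -0.0], [-0.181, -0.984, 0.0], [-0.0, 0.0, -1.0]]
ft_force: [0.6, 0.1, 0.1]
grip_width: -0.0003
gripper_force: 0.0
t 2.65 unit xyz mm [-11.3 -27.5  95.7] F [0.6 0.1 0.1] yaw -10.4 [-3.e-04  0.e+00 -1.e+00] w -0.00028898601705796396
time_s: 2.9
position: [0.4853, -0.0123, 0.092]
tool_rot: [[0.984, -0.18, 0.001], [-0.18, -0.984, -0.0], [0.002, 0.0, -1.0]]
ft_force: [0.3, 0.1, 0.1]
grip_width: 0.0002
gripper_force: 0.0
t 2.9 unit xyz mm [-11.  -27.1  92. ] F [0.3 0.1 0.1] yaw -10.36 [ 1.5e-03 -4.0e-04 -1.0e+00] w 0.00023741084788265912
```

```bash
for i in 1 2 3 4; do python3 -m jog '[[0,0,0,0,0,0.002,0]]' >/dev/null; python3 -c "from h import *;where()"; done
```

```text
t 3.02 unit xyz mm [-11.2 -26.9  89.6] F [-0.2 -0.3  0.6] yaw -10.34 [ 7.e-04 -2.e-04 -1.e+00] w 1.906348651216676e-06
t 3.15 unit xyz mm [-11.3 -26.8  87.3] F [0.5 0.4 0.4] yaw -10.33 [ 3.e-04 -1.e-04 -1.e+00] w -0.00011376493468474679
t 3.27 unit xyz mm [-11.3 -26.7  85.4] F [-0.7 -0.2  5.6] yaw -10.32 [ 4.e-04 -1.e-04 -1.e+00] w 0.00013502784393477741
t 3.4 unit xyz mm [-11.1 -26.8  83.9] F [-2.8  0.7 12.5] yaw -10.32 [ 1.e-03 -4.e-04 -1.e+00] w 3.406365316629493e-05
```

```bash
for i in 1 2 3; do python3 -m jog '[[0,0,0,0.004,0,0,0],[0,0,0,0.004,0,0,0]]' >/dev/null; python3 -c "from h import *;where()"; done
```

```text
t 3.65 unit xyz mm [ -2.8 -26.8  84.4] F [-1.9  0.3 11.1] yaw -10.32 [ 1.8e-03 -7.0e-04 -1.0e+00] w 0.00018281094986282115
t 3.9 unit xyz mm [  4.5 -26.8  84.2] F [-5.9 -0.3 13.3] yaw -10.31 [-2.e-04 -3.e-04 -1.e+00] w -0.00019786104719659212
t 4.15 unit xyz mm [ 13.9 -26.9  84.4] F [-0.7 -0.8  8.7] yaw -10.32 [ 0.0034 -0.0011 -1.    ] w -0.00010992707311782818
```

```bash
python3 -m jog '[[0,0,0,0,0,-0.012,0],[0,0,0,-0.026,0,0,0],[0,0,0,0,0,0,0]]' >/dev/null
cat > look.py <<'E'
from h import *
import sys
where()
a=cam('top')['pixels'][178:258,185:320,::-1];b=cam('scene')['pixels'][205:285,205:325,::-1]
f=lambda im:cv2.resize(im,None,fx=5.852,fy=5.852,interpolation=cv2.INTER_CUBIC)
A,B=f(a),f(b);A=cv2.copyMakeBorder(A,0,0,0,800-A.shape[1] if A.shape[1]<800 else 0,cv2.BORDER_CONSTANT);B=cv2.copyMakeBorder(B,0,0,0,A.shape[1]-B.shape[1],cv2.BORDER_CONSTANT)
I=np.vstack([A,B]);cv2.imwrite(sys.argv[1],cv2.resize(I,None,fx=.63,fy=.63,interpolation=cv2.INTER_AREA))
E
python3 look.py pics/r1.png
```

```text
t 4.53 unit xyz mm [-14.7 -26.5  95.7] F [0.7 0.  1.2] yaw -10.31 [-1.1e-03  3.0e-04 -1.0e+00] w -0.0001743975096325596
```

View pics/r1.png

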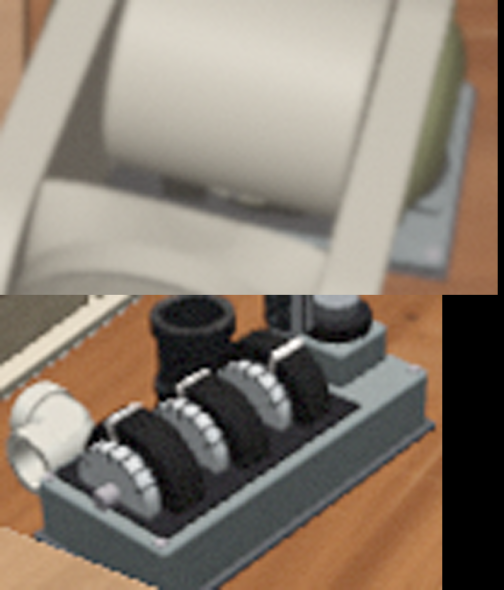

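The top view is hidden by the arm. In the scene part the right wheel's line now runs from (275,357) to (302,341) in the composite, close to the top of the wheel. I'll ray-cast onto the flank planes.

```bash
cat >> h.py <<'E'
def tick(d,y0,p1,p2,axz,s=3.687,o=(205,205),dy=295):
    # composite pixels of the line's rim ends on left (y0+11) and right (y0-11) flank -> tick
    for p,y in((p1,y0+.011),(p2,y0-.011)):
        c,v=ray(d,((p[0]+.5)/s-.5+o[0],(p[1]-dy+.5)/s-.5+o[1]))
        P=c+v*((y-(c-O)@EY)/(v@EY));x=(P-O)@EX;z=P[2]-axz
        print('y',y,'r mm',round(1e3*np.hypot(x,z),1),'tick',round((np.arctan2(x,z)+1.05)/.35,2))
E
python3 - <<'E'
from h import *
d=cam('scene')
print('R');tick(d,-.026,(275,357),(302,341),.0504)
print('M ref(4)');tick(d,.026,(179,391),(207,372),.050)
print('L ref(4)');tick(d,.078,(108,426),(140,406),.050)
E
```

```text
R
y -0.015 r mm 36.4 tick 1.86
y -0.037 r mm 37.5 tick 1.79
M ref(4)
y 0.037 r mm 29.1 tick 4.04
y 0.015 r mm 30.6 tick 3.95
L ref(4)
y 0.089 r mm 33.1 tick 4.0
y 0.067 r mm 34.4 tick 3.81
```

The right wheel stands at 2, so one 24 mm stroke gives 2 clicks. I'll repeat the same stroke.

```bash
python3 -m jog '[[0,0,0,0.002,0,0.006,0],[0,0,0,0,0,0.004,0],[0,0,0,0,0,0.002,0]]' >/dev/null; python3 -c "from h import *;where()"; for i in 1 2 3; do python3 -m jog '[[0,0,0,0.004,0,0,0],[0,0,0,0.004,0,0,0]]' >/dev/null; python3 -c "from h import *;where()"; done
```

```text
t 5.05 unit xyz mm [-10.6 -26.8  83.7] F [-2.4  0.1 13.6] yaw -10.32 [ 1.5e-03 -4.0e-04 -1.0e+00] w -0.00010725127105806852
t 5.3 unit xyz mm [ -2.7 -26.8  84.1] F [-1.4  0.8 11.5] yaw -10.32 [ 1.5e-03 -6.0e-04 -1.0e+00] w 0.0002659607699765451
t 5.55 unit xyz mm [  4.6 -26.8  84. ] F [-4.8  0.2 14.4] yaw -10.31 [-3.e-04 -3.e-04 -1.e+00] w -9.218978598497233e-05
t 5.8 unit xyz mm [ 14.1 -26.9  84.2] F [ 2.3 -1.6  7.9] yaw -10.33 [ 0.0034 -0.001  -1.    ] w -8.106971110587855e-05
```

```bash
python3 -m jog '[[0,0,0,0,0,-0.014,0],[0,0,0,-0.002,-0.053,0,0],[0,0,0,0,0,0.004,0],[0,0,0,0,0,0.002,0]]' >/dev/null; python3 -c "from h import *;where()"; for i in 1 2 ; do python3 -m jog '[[0,0,0,0,0,0.002,0]]' >/dev/null; python3 -c "from h import *;where()"; done
```

```text
t 6.3 unit xyz mm [10.3 26.2 91.2] F [ 0.3 -0.7  0.1] yaw -10.29 [-7.e-04 -1.e-04 -1.e+00] w 0.00013214125635784425
t 6.42 unit xyz mm [10.6 25.5 89.2] F [-0.8  0.5 -0.9] yaw -10.38 [-3.e-04 -1.e-04 -1.e+00] w -0.00014604353504555956
t 6.55 unit xyz mm [10.6 25.6 87.2] F [ 0.3  0.4 -0.5] yaw -10.39 [-3.e-04 -0.e+00 -1.e+00] w -0.00018758656405694205
```

```bash
for i in 1 2 ; do python3 -m jog '[[0,0,0,0,0,0.002,0]]' >/dev/null; python3 -c "from h import *;where()"; done
```

```text
t 6.67 unit xyz mm [10.6 25.9 85.2] F [-0.1 -0.3  0.3] yaw -10.37 [-1.e-04  0.e+00 -1.e+00] w 6.745335609149497e-05
t 6.8 unit xyz mm [10.6 26.1 83.2] F [-0.2  0.5  0.1] yaw -10.34 [ 0. -0. -1.] w 0.0001575447674056295
```

```bash
for i in 1 2 ; do python3 -m jog '[[0,0,0,0,0,0.002,0]]' >/dev/null; python3 -c "from h import *;where()"; done
```

```text
t 6.92 unit xyz mm [10.6 26.2 81.2] F [-0.1 -0.3  2.3] yaw -10.33 [ 1.e-04 -0.e+00 -1.e+00] w 0.00042196226429265933
t 7.05 unit xyz mm [10.9 26.3 79.7] F [-1.6 -1.1  8. ] yaw -10.32 [ 1.1e-03 -2.0e-04 -1.0e+00] w -1.0827021351464138e-05
```

```bash
python3 -m jog '[[0,0,0,0,0,0.001,0]]' >/dev/null; python3 -c "from h import *;where()"; for i in 1 2 3; do python3 -m jog '[[0,0,0,-0.004,0,0,0],[0,0,0,-0.004,0,0,0]]' >/dev/null; python3 -c "from h import *;where()"; done;  python3 -m jog '[[0,0,0,0,0,-0.014,0],[0,0,0,0,0,0,0]]' >/dev/null;python3 look.py pics/m1.png
```

```text
t 7.17 unit xyz mm [11.1 26.3 79.1] F [-1.1 -0.   9.7] yaw -10.32 [ 1.7e-03 -4.0e-04 -1.0e+00] w -0.00012874913396491864
t 7.42 unit xyz mm [ 4.9 26.3 79.8] F [ 2.1 -0.4  9.5] yaw -10.33 [ 0.0067 -0.0011 -1.    ] w 0.0001636233623748303
t 7.67 unit xyz mm [-3.5 26.3 79.7] F [ 4.9 -2.1  9.8] yaw -10.33 [ 0.0059 -0.001  -1.    ] w 0.00017706519340707864
t 7.92 unit xyz mm [-12.1  26.3  79.5] F [-0.7  0.4  8.2] yaw -10.33 [ 4.3e-03 -6.0e-04 -1.0e+00] w -0.00021012567644770796
t 8.18 unit xyz mm [-12.9  26.3  93.3] F [-0.6  0.4  0.4] yaw -10.32 [ 2.e-03 -3.e-04 -1.e+00] w -6.662504000159395e-05
```

View pics/m1.png

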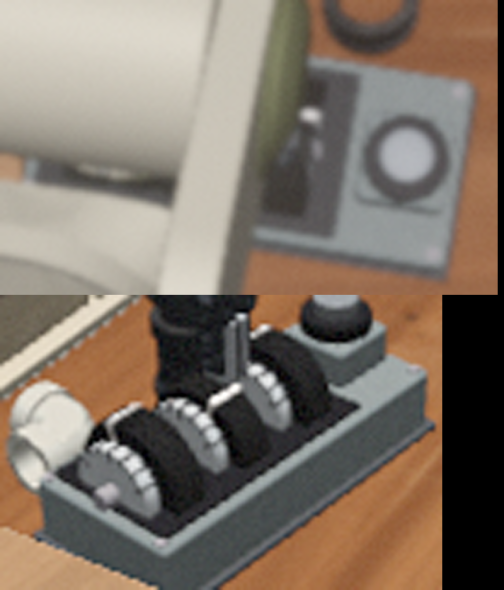

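The middle line now runs from (212,405) to (240,386). The right line's right end is at (313,116) in the top part, and in the scene part it shows at about (252,334) to (270,325).

Run:
```python
from h import *
d=cam('scene')
print('M');tick(d,.026,(211,406),(240,386),.046)
print('R');tick(d,-.026,(250,335),(270,325),.0504)
d=cam('top')
print('R top view');tick(d,-.026,(313,116),(313,116),.0504,o=(185,178),dy=0)
```

```text
M
y 0.037 r mm 34.5 tick 1.83
y 0.015 r mm 37.0 tick 1.82
R
y -0.015 r mm 41.1 tick 3.3
y -0.037 r mm 36.8 tick 3.68
R top view
y -0.015 r mm 337.2 tick 11.43
y -0.037 r mm 80.3 tick 3.19
```

Middle reads 2. One more click back needs about 13 mm.

```bash
python3 -m jog '[[0,0,0,0.019,0,0,0],[0,0,0,0,0,0.008,0],[0,0,0,0,0,0.004,0],[0,0,0,0,0,0.002,0]]' >/dev/null; python3 -c "from h import *;where()"; python3 -m jog '[[0,0,0,-0.004,0,0,0],[0,0,0,-0.004,0,0,0]]' >/dev/null; python3 -c "from h import *;where()"; python3 -m jog '[[0,0,0,-0.004,0,0,0],[0,0,0,-0.001,0,0,0],[0,0,0,0,0,0,0]]' >/dev/null; python3 -c "from h import *;where()"; python3 -m jog '[[0,0,0,0,0,-0.016,0],[0,0,0,0,-0.052,0,0],[0,0,0,0,0,0,0]]'
```

```text
t 8.88 unit xyz mm [ 5.5 26.3 78.8] F [-1.7 -0.1 13.8] yaw -10.32 [ 1.e-03 -3.e-04 -1.e+00] w 0.00012591534296400362
t 9.12 unit xyz mm [-1.1 26.3 79.5] F [ 1.9 -0.4  9.8] yaw -10.33 [ 5.2e-03 -9.0e-04 -1.0e+00] w -0.00016248383896505552
t 9.5 unit xyz mm [-7.2 26.3 79.3] F [-1.5 -0.4 11.4] yaw -10.32 [ 2.5e-03 -5.0e-04 -1.0e+00] w -0.0003065245460484203
time_s: 9.88
position: [0.507, 0.0929, 0.094]
tool_rot: [[0.984, -0.176, -0.001], [-0.176, -0.984, 0.0], [-0.001, -0.0, -1.0]]
ft_force: [0.6, 0.1, -0.5]
grip_width: 0.0001
gripper_force: 0.0
```

Over the left wheel now, at x about -7. Touch down next.

```bash
python3 -m jog '[[0,0,0,0,0,0.002,0],[0,0,0,0,0,0.001,0]]' >/dev/null; python3 -c "from h import *;where()"; for i in 1 2 3; do python3 -m jog '[[0,0,0,0,0,0.0015,0]]' >/dev/null; python3 -c "from h import *;where()"; done
```

```text
t 10.12 unit xyz mm [-7.8 77.5 90.9] F [-0.2  0.1  0.7] yaw -10.38 [-1.e-03 -1.e-04 -1.e+00] w 1.350815880277724e-05
t 10.25 unit xyz mm [-7.5 77.6 89.6] F [ 0.5  0.1 -0.3] yaw -10.38 [-3.e-04  0.e+00 -1.e+00] w 7.316443875406987e-05
t 10.38 unit xyz mm [-7.5 77.9 88.2] F [-0.  -0.1  0.2] yaw -10.36 [-2.e-04  0.e+00 -1.e+00] w -0.00026536138831906336
t 10.5 unit xyz mm [-7.5 78.1 86.7] F [0.6 0.2 0.5] yaw -10.34 [-1.e-04  0.e+00 -1.e+00] w -0.0001009428592542358
```

```bash
for i in 1 2 3; do python3 -m jog '[[0,0,0,0,0,0.0015,0]]' >/dev/null; python3 -c "from h import *;where()"; done
```

```text
t 10.62 unit xyz mm [-7.5 78.2 85.3] F [-0.7 -0.1  2.4] yaw -10.33 [ 1.e-04 -1.e-04 -1.e+00] w -5.5265400875041116e-05
t 10.75 unit xyz mm [-7.3 78.2 84.2] F [-1.3 -0.9  7.5] yaw -10.32 [ 8.e-04 -2.e-04 -1.e+00] w -0.00037314474667592785
t 10.88 unit xyz mm [-7.1 78.3 83.1] F [-3.   0.  12.3] yaw -10.32 [ 1.5e-03 -3.0e-04 -1.0e+00] w 3.650687837025936e-06
```

```bash
python3 -m jog '[[0,0,0,0.004,0,0,0],[0,0,0,0.004,0,0,0]]' >/dev/null; python3 -c "from h import *;where()"; python3 -m jog '[[0,0,0,0.004,0,0,0],[0,0,0,0.001,0,0,0],[0,0,0,0,0,0,0]]' >/dev/null; python3 -c "from h import *;where()"; python3 -m jog '[[0,0,0,0,0,-0.03,0],[0,0,0,0,0.03,-0.03,0],[0,0,0,0,0.06,0,0],[0,0,0,0,0.06,0,0],[0,0,0,0,0.06,0,0],[0,0,0,0,0.06,0,0],[0,0,0,0,0.06,0,0],[0,0,0,0,0,0,0]]';python3 look.py pics/all1.png
```

```text
t 11.12 unit xyz mm [ 0.9 78.2 83.4] F [-0.8 -1.9 11.5] yaw -10.31 [ 1.7e-03 -4.0e-04 -1.0e+00] w 0.00040132179296245796
t 11.5 unit xyz mm [ 5.7 78.2 83.3] F [-2.9 -1.3 11.1] yaw -10.32 [ 1.e-03 -4.e-04 -1.e+00] w -0.00017756240977230832
time_s: 12.5
position: [0.4606, -0.2399, 0.142]
tool_rot: [[0.983, -0.184, 0.0], [-0.184, -0.983, -0.001], [0.0, 0.001, -1.0]]
ft_force: [-0.3, 0.6, 0.4]
grip_width: 0.0001
gripper_force: 0.0
t 12.5 unit xyz mm [   5.8 -255.3  142. ] F [-0.3  0.6  0.4] yaw -10.62 [ 1.e-04 -6.e-04 -1.e+00] w 6.865191111626085e-05
```

View pics/all1.png

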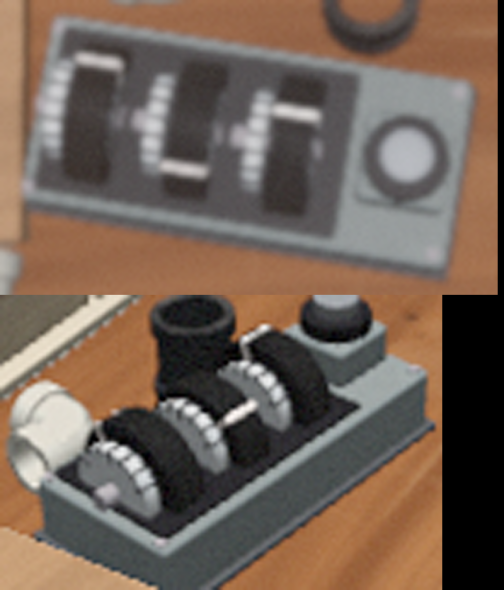

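The line centres in the top part are at (100,62) left, (186,170) middle and (297,112) right. I'll work out the ticks with the touched heights.

Run:
```python
from h import *
from scipy.optimize import brentq
d=cam('top')
for n,p,ax in(('L',(100,62),.0496),('M',(186,170),.0458),('R',(297,112),.0504)):
    q=unc(p,3.687)
    t=brentq(lambda t:(onz(d,q,ax+.036*np.cos(t))-O)@EX-.036*np.sin(t),-1.4,1.4);print(n,(t+1.05)/.35)
where()
k=onz(d,unc((406,154),3.687),.088);print('key unit',(k-O)@EX,(k-O)@EY)
```

```text
L 4.989375281962097
M 0.9323233073699495
R 4.034613267657607
t 12.65 unit xyz mm [   5.7 -250.9  142.1] F [ 0.4  0.5 -0.1] yaw -10.31 [-4.e-04  7.e-04 -1.e+00] w 2.5321661557284157e-05
key unit 7.460740621418447e-05 -0.08333416341656548
```

All three are set to 5, 1, 4. Now the enter key.

```bash
python3 -m jog '[[0,0,0,-0.006,-0.057,0,0],[0,0,0,0,-0.055,0,0],[0,0,0,0,-0.055,0,0],[0,0,0,0,0,0.03,0],[0,0,0,0,0,0.015,0],[0,0,0,0,0,0,0]]' >/dev/null; python3 -c "from h import *;where()"; for i in 1 2 3 4; do python3 -m jog '[[0,0,0,0,0,0.002,0]]' >/dev/null; python3 -c "from h import *;where()"; done
```

```text
t 13.4 unit xyz mm [ -1.1 -83.2  96.7] F [ 0.1 -0.1 -0.5] yaw -10.19 [-2.e-03  9.e-04 -1.e+00] w 0.0005434297147996055
t 13.53 unit xyz mm [ -0.1 -84.2  96. ] F [-0.1 -0.3 -0.6] yaw -10.26 [ 1.2e-03 -5.0e-04 -1.0e+00] w 0.00010297125341202217
t 13.65 unit xyz mm [ -0.  -84.6  93.9] F [0.9 0.6 1.2] yaw -10.31 [ 1.2e-03 -5.0e-04 -1.0e+00] w -3.6366741745267804e-05
t 13.78 unit xyz mm [ -0.2 -84.8  91.6] F [-0.2  0.1  0.1] yaw -10.33 [ 7.e-04 -3.e-04 -1.e+00] w -0.0002745642523613933
t 13.9 unit xyz mm [ -0.2 -84.8  89.4] F [ 0.5 -0.1  0.8] yaw -10.34 [ 4.e-04 -1.e-04 -1.e+00] w -0.00028642255815229043
```

```bash
for i in 1 2 3 4; do python3 -m jog '[[0,0,0,0,0,0.0015,0]]' >/dev/null; python3 -c "from h import *;where()"; done
```

```text
t 14.03 unit xyz mm [ -0.2 -84.8  87.9] F [-0.   0.3  3.5] yaw -10.33 [ 2.e-04 -1.e-04 -1.e+00] w -0.0005403502300257364
t 14.15 unit xyz mm [ -0.2 -84.8  86.4] F [-1.2  0.3  3.8] yaw -10.33 [ 3.e-04 -2.e-04 -1.e+00] w -0.0002242463186725548
t 14.28 unit xyz mm [ -0.2 -84.8  84.9] F [-0.7 -0.1  4.6] yaw -10.32 [ 3.e-04 -2.e-04 -1.e+00] w 0.00022204537544620928
t 14.4 unit xyz mm [ -0.1 -84.8  83.8] F [-5.   0.3 20.6] yaw -10.32 [ 6.e-04 -4.e-04 -1.e+00] w 0.0001208817365816303
```

The key bottomed out at 20 N after about 6 mm. Release now, move clear and check.

```bash
python3 -m jog '[[0,0,0,0,0,-0.02,0],[0,0,0,0,0,-0.03,0],[0,0,0,0,0.055,0,0],[0,0,0,0,0.055,0,0],[0,0,0,0,0.055,0,0],[0,0,0,0,0,0,0]]';python3 look.py pics/fin.png
```

```text
time_s: 15.15
position: [0.4552, -0.2364, 0.1328]
tool_rot: [[0.983, -0.184, -0.0], [-0.184, -0.983, -0.0], [-0.0, 0.0, -1.0]]
ft_force: [0.0, 0.9, 0.4]
grip_width: 0.0
gripper_force: 0.0
t 15.15 unit xyz mm [-2.000e-01 -2.529e+02  1.328e+02] F [0.  0.9 0.4] yaw -10.59 [-1.e-04 -3.e-04 -1.e+00] w 6.734262704559366e-06
```

View pics/fin.png

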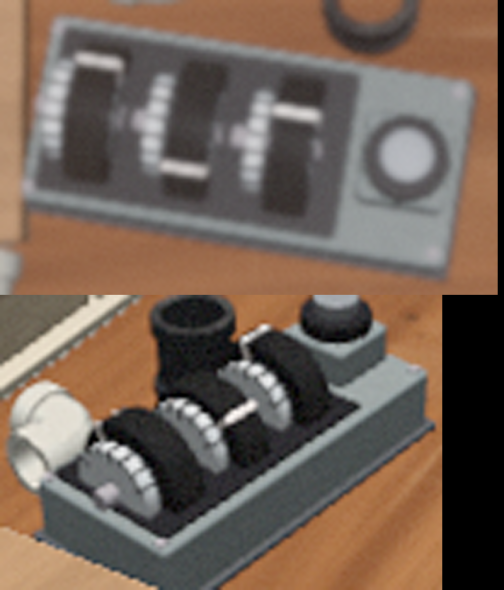

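The lines are unchanged at (100,62), (186,170) and (297,112), so the code still reads 5, 1, 4. The key is up again and the arm is clear.

```bash
python3 -c "from rig import job;print(job.close_job())"
```

```text
the job is handed in; nothing more can be done
None
```

The preset unit is dialled to 5, 1, 4, and the enter key was then pressed to its stop (about 21 N measured) and released; the job was handed in at about 15 s with the arm clear.

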